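# Park the castor caddy against the bay's spring stop

## Task

Roll the little four-wheeled plywood caddy nose first to its wooden parking bay: line it up in front of the bay and get both swivel castors trailing straight before its nose passes between the bay's cheeks. Then push it in, slowly, until it presses on the rubber pad of the stop; bed it there with a gentle steady push of about 8 N (never over 14 N on the bay) for about a second, let go, and leave it standing straight, castors trailing, still touching the pad. Keep the leather-covered weight on the caddy and leave the other things on the table alone.

Things in the scene. Friction and masses are not known exactly. Their poses are not given: they have to be found in the camera images.
- caddy: plywood caddy 160 mm long (x) x 110 wide, on four 20 mm wheels, about 0.9 kg loaded. Origin: on the table under mid-deck; x to its nose, y left, z up. Deck top 38 mm up. Rear wheels (50 mm behind the origin) are fixed and roll only fore and aft, but skid harmlessly when it is turned or shoved sideways with a few N; front: two swivel castors. About 1 N rolling drag holds it where left.
- caddy_handle (a point): centre of the dark push handle, a flat bar along the caddy's y, 12 mm thick (x), 22 tall, 104 long; centre 75 mm above the table, 72 mm behind the caddy's origin; steel uprights at its ends, 86 mm apart inside. Can be pinched from above, fingers closing along the caddy's x; clear for 50 mm ahead and 26 mm below. Axes as the caddy's.
- caddy_nose (a point): centre of the front face of the upright nose board (top 78 mm up), 80 mm ahead of the caddy's origin, 58 mm above the table; this face meets the rubber pad. Axes as the caddy's.
- castor_left (a joint): swivel angle of the front left castor, rad: 0 = wheel trailing straight behind its pivot, as when rolled straight nose first; positive = counter-clockwise from above; swings to 2.8 either way. The wheel trails its pivot by 11 mm, so it comes into line within 40 to 50 mm of straight rolling. Pivot 54 mm ahead of the caddy's origin, 38 mm left.
- castor_right (a joint): the same for the front right castor (38 mm to the right).
- dock: wooden parking bay fixed to the table. Origin: on the table at the middle of its mouth; x points straight into the bay, y left. Cheeks 40 mm high from x = 0 to 150 mm, 124 mm apart inside (7 mm clear of the caddy each side), with lips splayed outward reaching 30 mm before the mouth; back board 85 mm high at x = 150 mm.
- dock_mouth (a point): middle of the bay's mouth, 58 mm above the bay's origin. A stop with a sprung rubber pad (56 x 30 mm, centre 58 mm up, facing out) is clamped in the bay; where is not reported: the pad's face lies 60 to 95 mm straight in (dock x) from here. The pad yields about 0.7 mm per N and resists quick pushes more, so feel for it at 10 mm/s or less; the standing caddy keeps it lightly pressed.
- weight_centre (a point): centre of the loose leather-covered weight, a 60 mm cube, 54 mm high, 0.45 kg, standing on the front half of the caddy's deck just behind the nose board.
- tape_measure: bystander: teal tape measure 64 x 80 x 25 mm, origin at its underside.
- poly_mallet: bystander: mallet with pale head and wooden handle, 242 mm long, lying down.
- awl: bystander: awl with wooden handle, 135 mm long, lying.
- dye_bottle: bystander: small brown bottle with black cap, 38 mm across, 95 mm tall, origin at its underside.
Things that resemble listed ones, but are neither listed nor needed, are in the scene too. Leave any yellow look-alike of the part that bears weight_centre alone.

How it is judged:
By the outcome, as a careful person would: the job done as asked, in the order asked, and still so for the second after the job is handed in, with the robot touching nothing.
It also fails if it takes over 58 s, if anything falls off the work surface, if the arm or the gripper's body presses on something with over 40 N, if the wrist force passes 120 N, or if a joint passes its speed limit or range.

## Robot

A 6-joint arm with a two-finger parallel gripper is mounted at the origin on a cart in front of the work surface, level with it; the furniture and walls round the work are solid. World frame = base frame: x ahead of the robot, y to its left, z up, the work surface at z = 0. Lengths are in mm, angles in degrees, forces in N, time in s.
With the tool pointing down it reaches from about 300 to 850 mm from the base axis. Payload 4.2 kg.
Tool frame: the origin (TCP) lies at the very end of the fingers, on their centre line; the grasp point (between the pads) lies 19 mm behind it; z points along the fingers, y is the direction in which the jaws open and shut (so a half turn about z gives the same grasp; the last joint's range is limited). The gripper opens to 91 mm and grips with 3 to 60 N. Pads are 32 mm wide; open, the fingers measure 118 mm over their backs; the gripper's body (76 mm by 178 mm) begins 60 mm behind the grasp point.
Start: joints at [67.151, 18.312, 89.639, -0, 72.044, -1.146], TCP at [212.642, 534.253, 213.976] pointing down, gripper open.
Joint ranges: [-177.97, 177.97], [-48.28, 115.42], [12.27, 149.76], [-77.06, 257.06], [2.81, 150.46], [-146.56, 146.56]. Speed limits (degrees/s): [147.25, 147.25, 180, 180, 180, 180].

## Interface

Orientations are given as [roll, pitch, yaw] about the fixed x, y, z axes, in that order (R = Rz(yaw) Ry(pitch) Rx(roll)).
In Python, from workcell import telemetry, grab_frame, job gives the robot as it stands.
- The arm moves only by the tool drive_tool, never from a script. Its argument "moves" is a list of rows, each an object of numbers: "claw": the closure, from -1 (fully open) to 1 (shut); "dx", "dy", "dz": the shift along the tool's x, y, z in units of 20 mm (1.0 is 20 mm); "yaw": the turn about the tool's z in units of 0.15 rad (1.0 is 0.15 rad). In form: [{"claw": .., "dx": .., "dy": .., "dz": .., "yaw": ..}, ...]. A call has 1 to 5 rows; each row shifts and turns the pose as measured when the row begins, along the tool's axes as they then stand; what a row does not reach is not made up. A row lasts 1/8 s, in which the tool goes at most 62.5 mm and 10.7 degrees, less where a joint would pass 70% of its speed; a pose out of reach is approached as far as the arm can. A call with a number of a shift or a turn outside -1 to 1 is refused whole. A call with a gripper value outside its range is refused whole. The fingers move at their own pace and stop on an object; "grip_force" is the grip in N (left out, the last holds). Time passes only in rows, so rows that do not move let the fingers close. It gives the time, the measured TCP pose, the force and the opening at its end, in the units of the state.
- telemetry.state(): the state, without advancing time (a new reading comes with each control period).
- grab_frame(name): name is "side" or "top" or "wrist"; returns a dict with "color" (384x512x3 uint8, blue, green, red), "vertical_fov" (degrees; the focal length in pixels is half the picture's height over the tangent of half this angle, whatever the lens; pixels are square), "cx", "cy" (the principal point, pixels), "dist" ([k1, k2, p1, p2, k3] as OpenCV has them; the pictures are not rectified), "pose" (4x4, takes a point from camera to world coordinates). Camera axes: x right, y down, z forward; pixel columns grow to the right and rows downward; lengths in mm; the calibration is good to about 2 mm. A picture is of the moment at which its call begins. There is no depth.
- job.job_done(): hands the job in, once; it reports no verdict.
The state is a dict: "time_s": time; "qpos": joint angles; "qvel": joint speeds; "effort": joint torques, N m; "ee_pos": TCP position; "ee_rot": TCP orientation; "force": force on the tool from outside, world axes, zero at the start; "torque": the same for the moment, N m; "gripper_width": finger opening in mm.
Only numpy, scipy, OpenCV 4.12 (cv2) and the standard library are available. Lean on these libraries where they do the work, as an engineer would, in place of code of your own. Each camera call takes 0.05 s, during which the arm holds its last target.

## Working session

There is one attempt and no reset: what is moved stays moved. The work goes in short steps, Python scripts to look and compute and a tool call to move; the robot and the scene stay as the last step left them, time stands still between calls to the robot, and variables do not carry over. Pictures are saved under pics/ and viewed, and the job is handed in when it is done.

Besides the shell and the picture viewer there is one more tool, called in YAML: its name, and indented under it one key for each argument. drive_tool: Moves the arm, as the interface text tells. Its arguments: {"type":"object","properties":{"moves":{"type":"array"},"grip_force":{"type":"number"}},"required":["moves"]}

```bash
ls; mkdir -p pics
cat > h.py <<'E'
import numpy as np, cv2
from workcell import telemetry, grab_frame, job
def K(f):
    h=f["color"].shape[0]; fl=h/2/np.tan(np.radians(f["vertical_fov"])/2)
    return np.array([[fl,0,f["cx"]],[0,fl,f["cy"]],[0,0,1.]])
def ray(f,uv):
    p=cv2.undistortPoints(np.array(uv,float).reshape(-1,1,2),K(f),np.array(f["dist"],float)).reshape(-1,2)
    T=np.array(f["pose"]); d=np.c_[p,np.ones(len(p))]@T[:3,:3].T
    return T[:3,3],d
def onz(f,uv,z):
    o,d=ray(f,uv); return o+d*((z-o[2])/d[:,2])[:,None]
def proj(f,P):
    T=np.linalg.inv(np.array(f["pose"])); r=cv2.Rodrigues(T[:3,:3])[0]
    return cv2.projectPoints(np.array(P,float).reshape(-1,1,3),r,T[:3,3],K(f),np.array(f["dist"],float))[0].reshape(-1,2)
E
python3 - <<'E'
from h import *
import pickle
print(telemetry.state())
for n in("side","top","wrist"):
    f=grab_frame(n); cv2.imwrite(f"pics/{n}0.png",f["color"]); pickle.dump(f,open(n+"0.pkl","wb")); print(n,f["vertical_fov"],np.round(f["pose"],2).tolist())
E
```

```text
pics
{'time_s': 0.0, 'qpos': array([ 6.71526553e+01,  1.83517291e+01,  8.97066288e+01,  7.57440451e-04,
        7.20442316e+01, -1.14538974e+00]), 'qvel': array([-0.01873638,  0.01175661,  0.02218563,  0.05144937, -0.05794443,
        0.03445981]), 'effort': array([-2.46256539e-03, -4.12452829e+01, -2.31971079e+01,  7.26330187e-02,
        4.53576038e-02, -1.29625587e-04]), 'ee_pos': array([212.41486103, 533.77732564, 213.11789758]), 'ee_rot': array([-1.79897445e+02, -2.77069608e-03,  1.58297808e+02]), 'force': array([ 0.31940383,  0.43581961, -0.07304001]), 'torque': array([-0.00878284, -0.03656443,  0.00678347]), 'gripper_width': 91.32456781753028}
side 48.93643460150674 [[-0.83, -0.24, 0.5, 110.02], [-0.56, 0.32, -0.76, 1079.53], [0.02, -0.92, -0.4, 442.93], [0.0, 0.0, 0.0, 1.0]]
top 43.02023384331949 [[-0.01, -0.99, 0.16, 356.43], [-1.0, 0.01, 0.0, 410.34], [-0.0, -0.16, -0.99, 1253.3], [0.0, 0.0, 0.0, 1.0]]
wrist 63.53217221594762 [[0.37, 0.9, 0.22, 151.1], [0.93, -0.36, -0.09, 558.96], [-0.0, 0.24, -0.97, 383.53], [0.0, 0.0, 0.0, 1.0]]
```

View pics/top0.png

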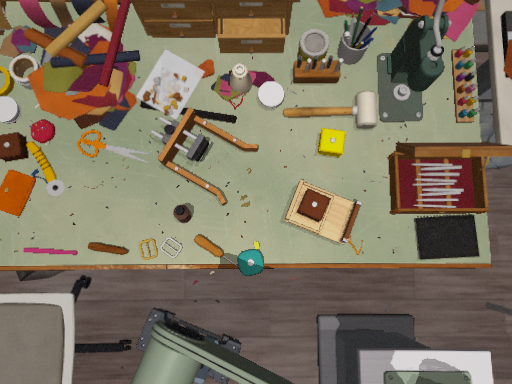

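View pics/side0.png

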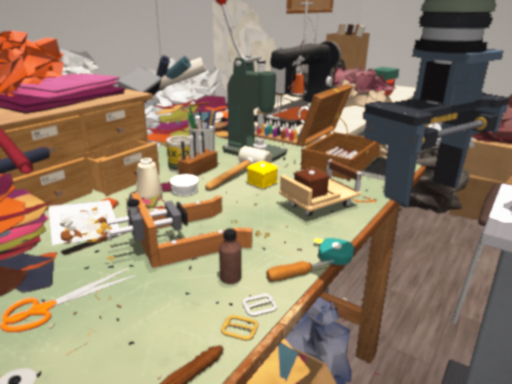

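View pics/wrist0.png

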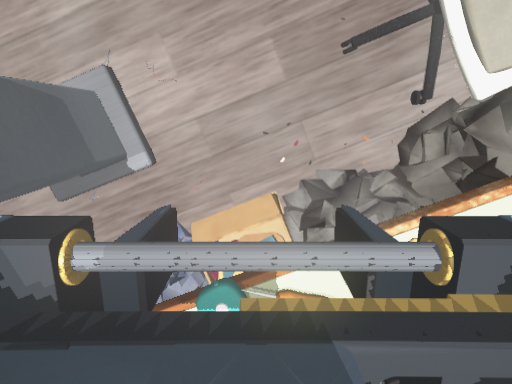

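Run:
```python
from h import *
import pickle
f=pickle.load(open("top0.pkl","rb"));c=f["color"]
cv2.imwrite("pics/t1.png",cv2.resize(c[170:260,270:380],None,fx=7,fy=6.6666,interpolation=cv2.INTER_CUBIC)) 
cv2.imwrite("pics/t2.png",cv2.resize(c[95:215,145:275],None,fx=5,fy=5,interpolation=cv2.INTER_CUBIC))
f=pickle.load(open("side0.pkl","rb"));c=f["color"]
cv2.imwrite("pics/s1.png",cv2.resize(c[150:230,265:375],None,fx=7,fy=7,interpolation=cv2.INTER_CUBIC))
cv2.imwrite("pics/s2.png",cv2.resize(c[180:280,110:270],None,fx=5,fy=5,interpolation=cv2.INTER_CUBIC))
```

```text
(no output)
```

View pics/t1.png

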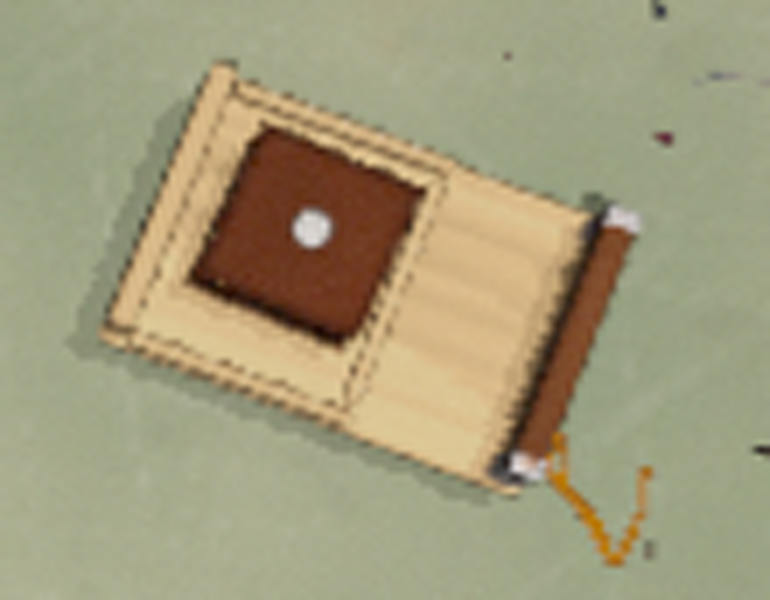

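View pics/t2.png

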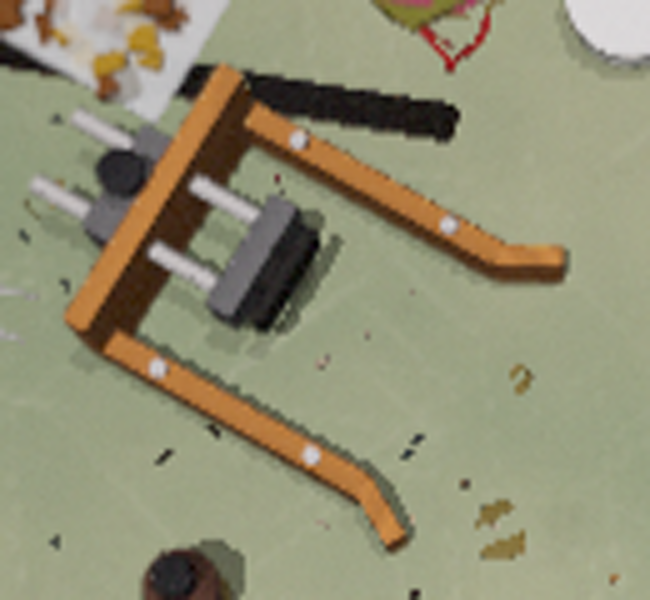

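View pics/s1.png

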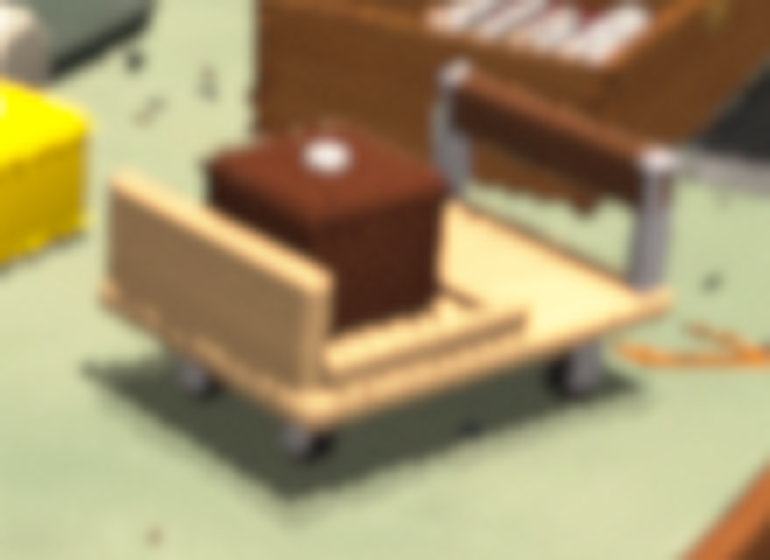

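View pics/s2.png

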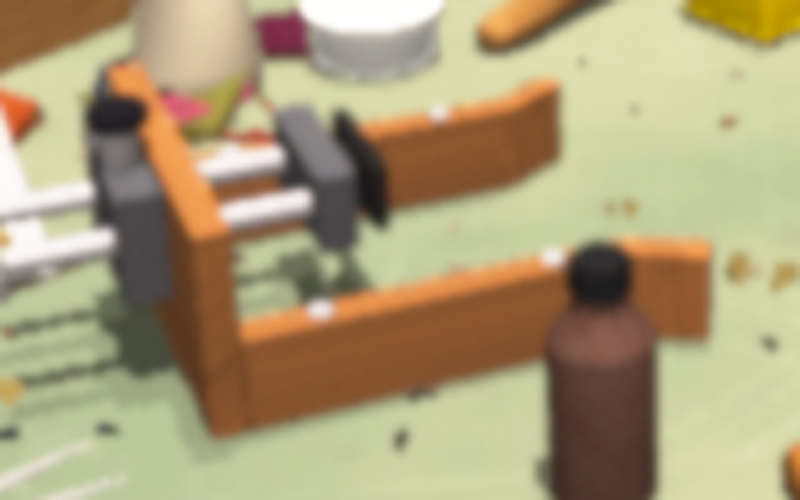

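Run:
```python
from h import *
import pickle
f=pickle.load(open("top0.pkl","rb"))
def c1(l): return [((u+.5)/7-.5+270,(v+.5)/6.6666-.5+170) for u,v in l]
def c2(l): return [((u+.5)/5-.5+145,(v+.5)/5-.5+95) for u,v in l]
print("handle",onz(f,c1([(622,215),(525,465)]),86).round(1))
print("nose top front corners",onz(f,c1([(215,65),(103,328)]),78).round(1))
print("deck rear corners",onz(f,c1([(605,205),(512,492)]),38).round(1))
print("weight top",onz(f,c1([(268,127),(428,188),(350,340),(195,278),(311,228)]),92).round(1))
s=onz(f,c2([(298,140),(449,225),(158,368),(311,455)]),40);print("screws",s.round(1))
d=[np.degrees(np.arctan2(*(s[i]-s[j])[1::-1])) for i,j in((0,1),(2,3))];print(d)
print("kink A inner/outer",onz(f,c2([(492,267),(507,243)]),40).round(1)," B inner/outer",onz(f,c2([(375,470),(355,490)]),40).round(1))
print("backboard top front corners",onz(f,c2([(246,80),(88,332)]),85).round(1), "rear", onz(f,c2([(224,65),(68,318)]),85).round(1))
print("pad top front", onz(f,c2([(318,235),(265,328)]),73).round(1))
print("lip ends",onz(f,c2([(565,262),(410,535)]),40).round(1))
```

```text
handle [[505.9 164.3  86. ]
 [416.2 200.8  86. ]]
nose top front corners [[563.3 302.3  78. ]
 [466.7 342.9  78. ]]
deck rear corners [[515.9 160.1  38. ]
 [408.8 197.2  38. ]]
weight top [[537.9 285.8  92. ]
 [515.3 231.5  92. ]
 [460.6 259.7  92. ]
 [483.2 312.   92. ]
 [501.1 271.9  92. ]]
screws [[719.7 543.2  40. ]
 [674.3 465.4  40. ]
 [600.5 612.9  40. ]
 [555.3 534.9  40. ]]
[np.float64(59.70746887990451), np.float64(59.905023443693004)]
kink A inner/outer [[652.1 443.4  40. ]
 [664.6 435.7  40. ]]  B inner/outer [[547.5 502.6  40. ]
 [537.3 512.6  40. ]]
backboard top front corners [[737.2 564.4  85. ]
 [609.6 639.9  85. ]] rear [[745.  575.5  85. ]
 [616.7 649.8  85. ]]
pad top front [[660.9 529.1  73. ]
 [613.7 554.9  73. ]]
lip ends [[654.5 406.1  40. ]
 [514.3 484.8  40. ]]
```

drive_tool:
  moves:
    - {"claw":0,"dx":-1,"dy":-0.65,"dz":0,"yaw":0}
    - {"claw":0,"dx":-1,"dy":-0.65,"dz":0,"yaw":0}
    - {"claw":0,"dx":-1,"dy":-0.65,"dz":0,"yaw":0}
    - {"claw":0,"dx":-1,"dy":-0.65,"dz":0,"yaw":0}
    - {"claw":0,"dx":-1,"dy":-0.65,"dz":0,"yaw":0}
  grip_force: 25

```text
time_s: 0.78
ee_pos: [284.5, 429.2, 212.1]
ee_rot: [-179.7, 0.1, 158.4]
force: [-0.2, -0.1, 0.2]
gripper_width: 46.6
```

drive_tool:
  moves:
    - {"claw":0,"dx":-1,"dy":-0.65,"dz":0,"yaw":0}
    - {"claw":0,"dx":-1,"dy":-0.65,"dz":0,"yaw":0}
    - {"claw":0,"dx":-1,"dy":-0.65,"dz":0,"yaw":0}
    - {"claw":0,"dx":-1,"dy":-0.65,"dz":0,"yaw":0}
    - {"claw":0,"dx":-1,"dy":-0.65,"dz":0,"yaw":0}

```text
time_s: 1.4
ee_pos: [356.3, 321.3, 212.4]
ee_rot: [-179.4, 0.2, 158.2]
force: [0.5, 0.3, 0.1]
gripper_width: 45.4
```

drive_tool:
  moves:
    - {"claw":0,"dx":-1,"dy":-0.6,"dz":0,"yaw":0}
    - {"claw":0,"dx":-1,"dy":-0.6,"dz":0,"yaw":0}
    - {"claw":0,"dx":-1,"dy":-0.6,"dz":0,"yaw":0}
    - {"claw":0,"dx":-1,"dy":-0.6,"dz":0,"yaw":0}
    - {"claw":0,"dx":-1,"dy":-0.6,"dz":0,"yaw":0}

```text
time_s: 2.02
ee_pos: [427.7, 218.0, 213.0]
ee_rot: [-179.2, 0.2, 158.1]
force: [0.3, -0.4, -0.2]
gripper_width: 45.7
```

drive_tool:
  moves:
    - {"claw":0,"dx":-1,"dy":-0.6,"dz":0,"yaw":0}
    - {"claw":0,"dx":-0.8,"dy":-0.6,"dz":0.5,"yaw":0}
    - {"claw":0,"dx":-0.2,"dy":-0.2,"dz":1,"yaw":0}
    - {"claw":0,"dx":0,"dy":0,"dz":1,"yaw":0}

```text
time_s: 2.52
ee_pos: [455.4, 168.5, 163.6]
ee_rot: [-179.2, 0.4, 157.8]
force: [0.1, -0.7, 0.0]
gripper_width: 45.8
```

```bash
cat > st.py <<'E'
from h import *
s=telemetry.state(); p=s["ee_pos"]; print(s["time_s"],p.round(1),s["ee_rot"].round(2),s["force"].round(2),s["torque"].round(2),s["gripper_width"])
import sys
M=np.array([599.2,472.9]);a=np.radians(59.8);D=np.array([[np.cos(a),np.sin(a)],[-np.sin(a),np.cos(a)]])
print("dock xy",(D@(p[:2]-M)).round(1))
d=np.array([461,182.5])-p[:2]; t=np.radians(s["ee_rot"][2]); print("to handle tool x,y units",(d@[np.cos(t),np.sin(t)]/20).round(3),(d@[np.sin(t),-np.cos(t)]/20).round(3))
E
python3 st.py
python3 - <<'E'
from h import *
for n in("side","wrist"):
    f=grab_frame(n); cv2.imwrite(f"pics/{n}1.png",f["color"])
E
```

```text
2.525 [455.4 168.5 163.6] [-179.18    0.38  157.77] [ 0.1  -0.7   0.02] [-0.02  0.04  0.02] 45.82390688286056
dock xy [-335.4  -28.9]
to handle tool x,y units 0.007 0.754
```

View pics/wrist1.png

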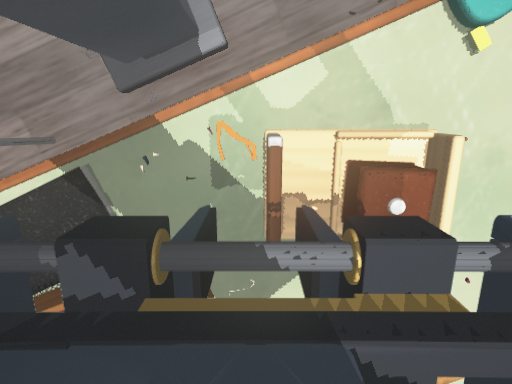

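View pics/side1.png

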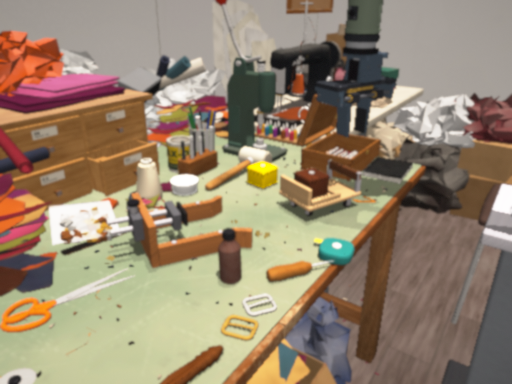

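drive_tool:
  moves:
    - {"claw":0,"dx":0,"dy":0.7,"dz":0,"yaw":0}
    - {"claw":0,"dx":0,"dy":0.05,"dz":0.5,"yaw":0}
    - {"claw":0,"dx":0,"dy":0,"dz":0.6,"yaw":0}
    - {"claw":0,"dx":0,"dy":0,"dz":0,"yaw":0}

```text
time_s: 3.12
ee_pos: [460.3, 182.8, 140.2]
ee_rot: [-179.1, 0.3, 157.8]
force: [-0.4, -0.6, 0.1]
gripper_width: 45.6
```

```bash
python3 st.py
python3 - <<'E'
from h import *
f=grab_frame("wrist"); cv2.imwrite("pics/w2.png",f["color"])
f2=grab_frame("top"); cv2.imwrite("pics/t3.png",cv2.resize(f2["color"][150:260,250:410],None,fx=5,fy=5,interpolation=cv2.INTER_CUBIC))
import pickle; pickle.dump(f,open("w2.pkl","wb"))
E
```

```text
3.125 [460.3 182.8 140.2] [-179.08    0.28  157.82] [-0.4  -0.55  0.13] [ 0.04 -0.03  0.  ] 45.553121228896835
dock xy [-320.5  -25.9]
to handle tool x,y units -0.037 -0.003
```

View pics/w2.png

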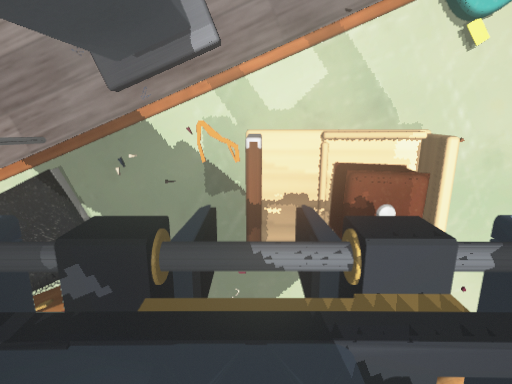

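View pics/t3.png

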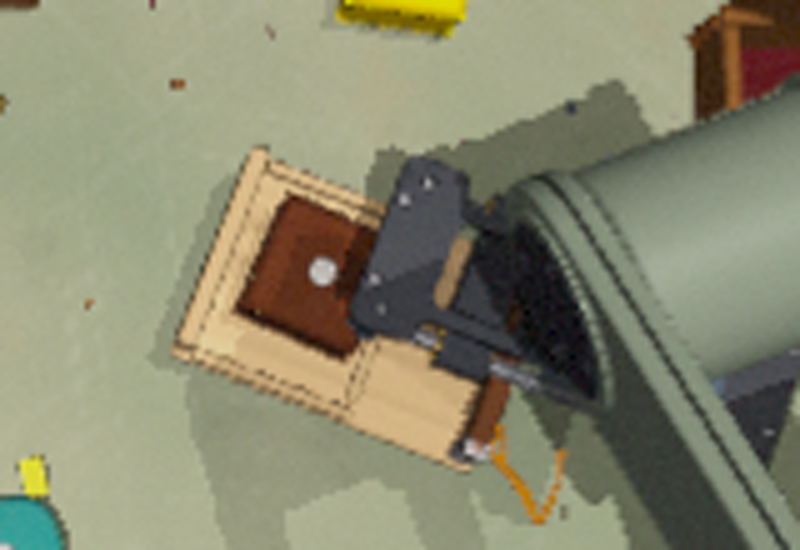

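drive_tool:
  moves:
    - {"claw":0,"dx":0,"dy":0,"dz":0.8,"yaw":0}
    - {"claw":0,"dx":0,"dy":0,"dz":0.8,"yaw":0}
    - {"claw":0,"dx":0,"dy":0,"dz":0.8,"yaw":0}
    - {"claw":0,"dx":0,"dy":0,"dz":0.8,"yaw":0}
    - {"claw":0,"dx":0,"dy":0,"dz":0.8,"yaw":0}

```text
time_s: 3.85
ee_pos: [464.1, 182.7, 62.3]
ee_rot: [-179.5, 0.7, 157.8]
force: [-0.1, 0.6, 0.0]
gripper_width: 45.8
```

```bash
python3 st.py
```

```text
3.85 [464.1 182.7  62.3] [-179.49    0.73  157.81] [-0.15  0.56  0.01] [-0.01  0.05 -0.01] 45.75527463226112
dock xy [-318.8  -29.2]
to handle tool x,y units 0.139 -0.065
```

drive_tool:
  moves:
    - {"claw":0,"dx":0.15,"dy":-0.05,"dz":0.3,"yaw":0}
    - {"claw":1,"dx":0,"dy":0,"dz":0,"yaw":0}
    - {"claw":1,"dx":0,"dy":0,"dz":0,"yaw":0}
    - {"claw":1,"dx":0,"dy":0,"dz":0,"yaw":0}
    - {"claw":1,"dx":0,"dy":0,"dz":0,"yaw":0}
  grip_force: 25

```text
time_s: 4.47
ee_pos: [461.5, 183.1, 57.4]
ee_rot: [-179.6, 0.8, 157.8]
force: [0.4, 0.8, -1.5]
gripper_width: 11.9
```

```bash
python3 st.py;  python3 - <<'E'
from h import *
f=grab_frame("wrist"); cv2.imwrite("pics/w3.png",f["color"])
f2=grab_frame("top"); cv2.imwrite("pics/t4.png",cv2.resize(f2["color"][150:260,250:410],None,fx=5,fy=5,interpolation=cv2.INTER_CUBIC))
import pickle; pickle.dump(f2,open("t4.pkl","wb"))
E
```

```text
4.475 [461.5 183.1  57.4] [-179.57    0.81  157.81] [ 0.37  0.83 -1.54] [0.27 0.05 0.1 ] 11.928511067495991
dock xy [-319.8  -26.8]
to handle tool x,y units 0.013 -0.035
```

View pics/w3.png

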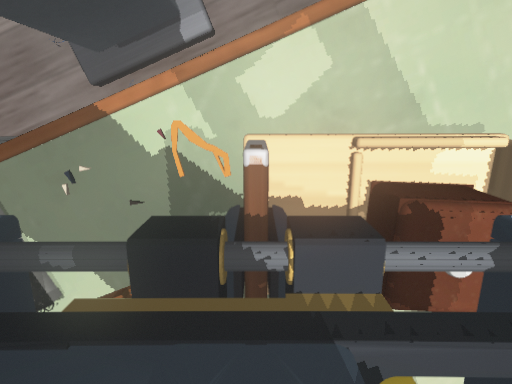

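View pics/t4.png

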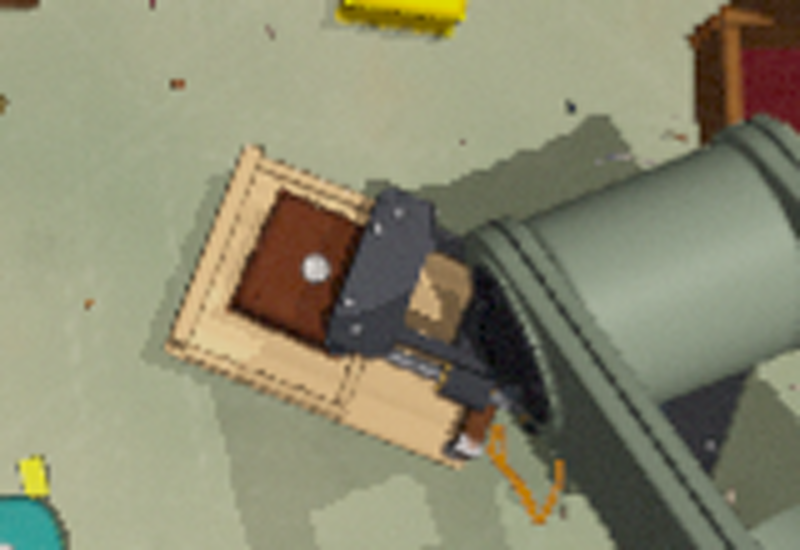

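Run:
```python
from h import *
import pickle
f=pickle.load(open("t4.pkl","rb"))
uv=[((u+.5)/5-.5+250,(v+.5)/5-.5+150) for u,v in [(246,146),(166,348)]]
P=onz(f,uv,78);print(P.round(1)); m=P.mean(0)[:2]
e=P[0]-P[1];print(np.degrees(np.arctan2(e[1],e[0]))+90,m)
h=np.array([461.5,183.1]);print(np.degrees(np.arctan2(*(m-h)[::-1])),np.linalg.norm(m-h))
```

```text
[[564.6 305.9  78. ]
 [465.7 346.5  78. ]]
67.66535751342333 [515.14383333 326.20581117]
69.4512722847032 152.82975510613778
```

drive_tool:
  moves:
    - {"claw":1,"dx":0.12,"dy":0.25,"dz":0,"yaw":0.1}
    - {"claw":1,"dx":0.12,"dy":0.25,"dz":0,"yaw":0.1}
    - {"claw":1,"dx":0.12,"dy":0.25,"dz":0,"yaw":0.1}
    - {"claw":1,"dx":0.12,"dy":0.25,"dz":0,"yaw":0.1}
    - {"claw":1,"dx":0.12,"dy":0.25,"dz":0,"yaw":0.1}

```text
time_s: 5.2
ee_pos: [460.6, 212.1, 57.2]
ee_rot: [-179.6, 0.9, 153.2]
force: [-0.2, -1.3, 0.9]
gripper_width: 12.4
```

```bash
python3 st.py
```

```text
5.2 [460.6 212.1  57.2] [-179.58    0.86  153.22] [-0.23 -1.34  0.91] [-0.14  0.02  0.01] 12.356604070594177
dock xy [-295.2  -11.4]
to handle tool x,y units -0.683 -1.311
```

drive_tool:
  moves:
    - {"claw":1,"dx":0.1,"dy":0.25,"dz":0,"yaw":0.1}
    - {"claw":1,"dx":0.1,"dy":0.25,"dz":0,"yaw":0.1}
    - {"claw":1,"dx":0.1,"dy":0.25,"dz":0,"yaw":0.1}
    - {"claw":1,"dx":0.1,"dy":0.25,"dz":0,"yaw":0.06}
    - {"claw":1,"dx":0,"dy":0.2,"dz":0,"yaw":0}

```text
time_s: 5.82
ee_pos: [465.4, 238.9, 57.2]
ee_rot: [-179.6, 0.9, 149.9]
force: [-0.7, -0.9, 2.3]
gripper_width: 12.1
```

```bash
python3 st.py;python3 - <<'E'
from h import *
f2=grab_frame("top"); cv2.imwrite("pics/t5.png",cv2.resize(f2["color"][90:240,180:380],None,fx=4,fy=4,interpolation=cv2.INTER_CUBIC))
import pickle; pickle.dump(f2,open("t5.pkl","wb"))
E
```

```text
5.825 [465.4 238.9  57.2] [-179.65    0.91  149.93] [-0.72 -0.87  2.31] [-0.17  0.17  0.04] 12.12660378325006
dock xy [-269.5   -2.1]
to handle tool x,y units -1.222 -2.553
```

View pics/t5.png

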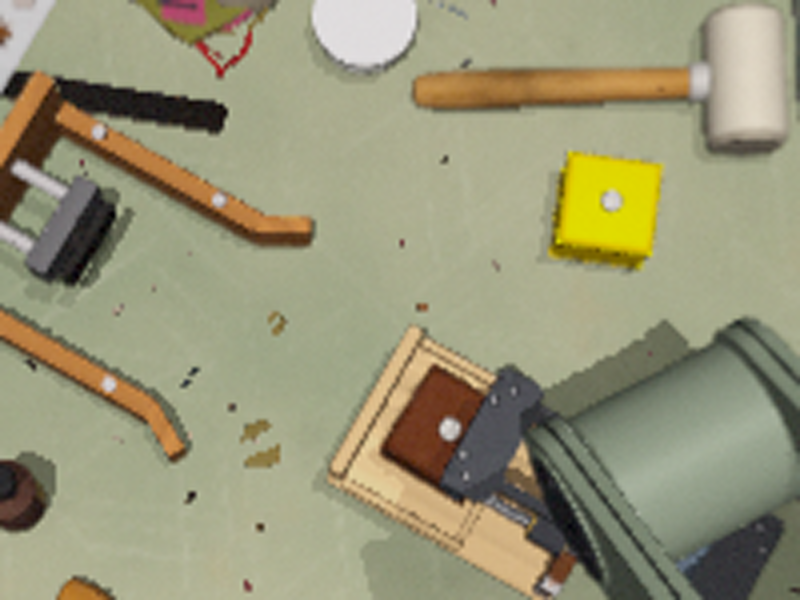

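```bash
cat > z.py <<'E'
from h import *
import sys,pickle
c=pickle.load(open(sys.argv[1],"rb"))["color"]; x,y,w,h,k=map(int,sys.argv[2:7])
cv2.imwrite("pics/"+sys.argv[7],cv2.resize(c[y:y+h,x:x+w],None,fx=k,fy=k,interpolation=cv2.INTER_CUBIC))
E
python3 z.py t5.pkl 255 165 80 75 8 z5.png
```

```text
(no output)
```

View pics/z5.png

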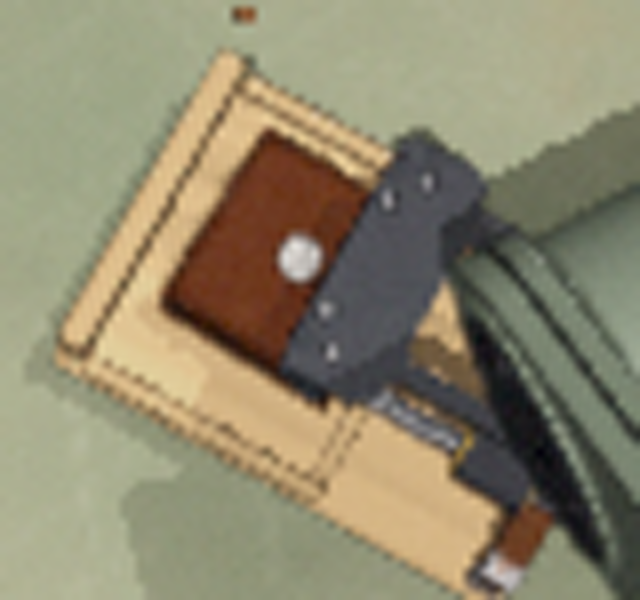

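```bash
cat > m.py <<'E'
from h import *
import pickle
M=np.array([599.2,472.9]);a=np.radians(59.8);D=np.array([[np.cos(a),np.sin(a)],[-np.sin(a),np.cos(a)]])
def dk(f,l,z,x0,y0,k):
    uv=[((u+.5)/k-.5+x0,(v+.5)/k-.5+y0) for u,v in l]
    return (onz(f,uv,z)[:,:2]-M)@D.T
E
python3 - <<'E'
from m import *
f=pickle.load(open("t5.pkl","rb"))
print("nose top front",dk(f,[(221,52),(60,342)],78,255,165,8).round(1))
print("deck left edge",dk(f,[(70,370),(300,500),(468,596)],35,255,165,8).round(1))
print("right edge top",dk(f,[(250,72),(392,150)],44,255,165,8).round(1))
print("handle left cap",dk(f,[(500,568)],86,255,165,8).round(1))
f=pickle.load(open("top0.pkl","rb"))
print("dock screws",dk(f,[(298,140),(449,225),(158,368),(311,455)],40,145,95,5).round(1))
print("pad",dk(f,[(318,235),(265,328)],73,145,95,5).round(1))
E
```

```text
nose top front [[-117.   -50.7]
 [-118.6   51.7]]
deck left edge [[-123.6   53.2]
 [-206.1   52.8]
 [-265.8   52.8]]
right edge top [[-126.4  -56.3]
 [-177.3  -56.7]]
handle left cap [[-266.3   46. ]]
dock screws [[121.4 -68.8]
 [ 31.3 -68.7]
 [121.6  69.3]
 [ 31.5  69.1]]
pad [[ 79.6 -25. ]
 [ 78.2  28.7]]
```

drive_tool:
  moves:
    - {"claw":1,"dx":0.04,"dy":0.3,"dz":0,"yaw":0}
    - {"claw":1,"dx":0.02,"dy":0.3,"dz":0,"yaw":0}
    - {"claw":1,"dx":0,"dy":0.3,"dz":0,"yaw":0}
    - {"claw":1,"dx":0,"dy":0.3,"dz":0,"yaw":0}
    - {"claw":1,"dx":0,"dy":0.3,"dz":0,"yaw":0}

```text
time_s: 6.5
ee_pos: [480.8, 267.4, 57.2]
ee_rot: [-179.7, 0.9, 149.9]
force: [-0.9, -1.6, 2.6]
gripper_width: 11.9
```

```bash
python3 st.py
```

```text
6.5 [480.8 267.4  57.2] [-179.68    0.92  149.92] [-0.85 -1.55  2.62] [-0.17  0.1   0.01] 11.94073431736751
dock xy [-237.2   -1. ]
to handle tool x,y units -1.271 -4.17
```

drive_tool:
  moves:
    - {"claw":1,"dx":0,"dy":0.3,"dz":0,"yaw":0.01}
    - {"claw":1,"dx":0,"dy":0.3,"dz":0,"yaw":0}
    - {"claw":1,"dx":0,"dy":0.3,"dz":0,"yaw":0}
    - {"claw":1,"dx":0,"dy":0.3,"dz":0,"yaw":0}
    - {"claw":1,"dx":0,"dy":0.3,"dz":0,"yaw":0}

```text
time_s: 7.12
ee_pos: [497.0, 295.3, 57.1]
ee_rot: [-179.7, 0.9, 149.8]
force: [-0.7, -2.1, 3.3]
gripper_width: 12.0
```

```bash
python3 st.py;python3 - <<'E'
from h import *
import pickle
for n in("top","side"):
    f=grab_frame(n); pickle.dump(f,open(n+"6.pkl","wb"))
E
python3 z.py top6.pkl 225 145 95 75 8 z6.png;python3 z.py side6.pkl 180 150 140 90 5 s6.png
```

```text
7.125 [497.  295.3  57.1] [-179.69    0.92  149.84] [-0.66 -2.06  3.31] [-0.22  0.13  0.07] 12.044736927703228
dock xy [-204.9   -1. ]
to handle tool x,y units -1.279 -5.781
```

View pics/z6.png

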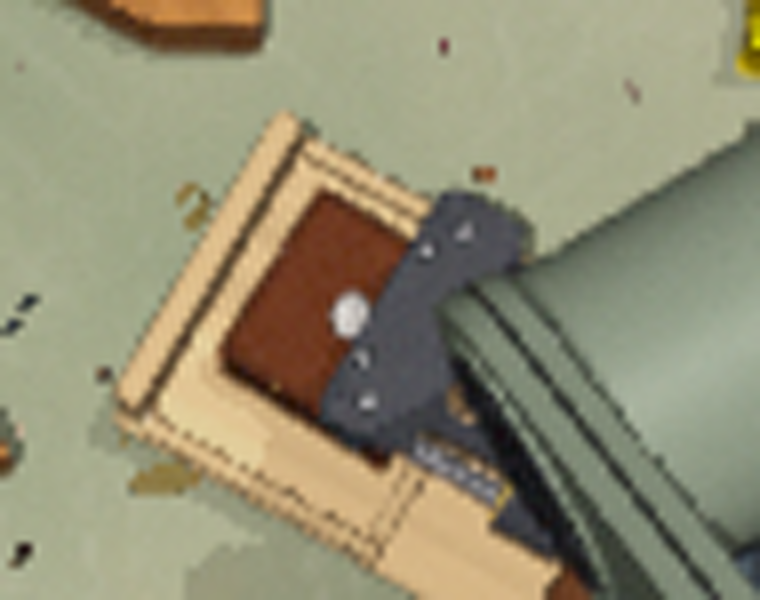

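View pics/s6.png

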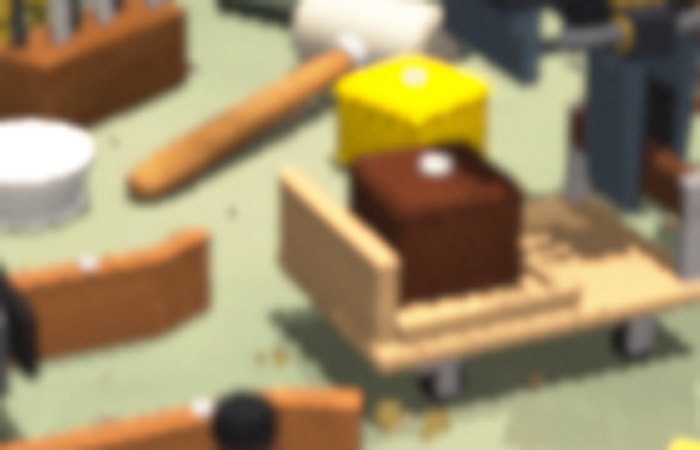

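Run:
```python
from m import *
f=pickle.load(open("top6.pkl","rb"))
print("nose top front",dk(f,[(283,110),(118,385)],78,225,145,8).round(1))
print("deck left edge",dk(f,[(130,425),(300,520),(420,595)],35,225,145,8).round(1))
print("right edge top",dk(f,[(310,132),(430,200)],44,225,145,8).round(1))
```

```text
nose top front [[-53.7 -51.3]
 [-52.7  48.1]]
deck left edge [[ -57.9   52.5]
 [-119.3   52. ]
 [-163.6   53.8]]
right edge top [[ -61.1  -56. ]
 [-104.9  -55.8]]
```

drive_tool:
  moves:
    - {"claw":1,"dx":0.02,"dy":0.25,"dz":0,"yaw":0}
    - {"claw":1,"dx":0.02,"dy":0.25,"dz":0,"yaw":0}
    - {"claw":1,"dx":0.02,"dy":0.25,"dz":0,"yaw":0}
    - {"claw":1,"dx":0,"dy":0.25,"dz":0,"yaw":0}
    - {"claw":1,"dx":0,"dy":0.25,"dz":0,"yaw":0}

```text
time_s: 7.85
ee_pos: [510.0, 318.8, 57.1]
ee_rot: [-179.7, 1.0, 149.8]
force: [0.6, -3.1, 3.2]
gripper_width: 11.8
```

```bash
python3 st.py
```

```text
7.85 [510.  318.8  57.1] [-179.74    0.99  149.82] [ 0.58 -3.09  3.2 ] [-0.23  0.06  0.01] 11.821238383441617
dock xy [-178.1   -0.4]
to handle tool x,y units -1.309 -7.122
```

```bash
python3 - <<'E'
from h import *
import pickle
for n in("side",):
    f=grab_frame(n); pickle.dump(f,open(n+"7.pkl","wb"))
    # predicted left castor wheel: pivot & wheel contact for trailing
    M=np.array([599.2,472.9]);a=np.radians(59.8);R=np.array([[np.cos(a),-np.sin(a)],[np.sin(a),np.cos(a)]])
    for nm,x,y,z in(("pivotL",-178+72+54,38,20),("wheel0",-178+72+43,38,10),("pivotR",-52,-38,20),("wheelR",-63,-38,10),("rearL",-156,45,10)):
        P=np.r_[M+R@[x,y-1],z]; print(nm,((proj(f,P)[0]+.5-[200,160])*8-.5).round(0))
E
python3 z.py side7.pkl 200 160 98 72 8 s7.png
```

```text
pivotL [422. 522.]
wheel0 [460. 547.]
pivotR [305. 400.]
wheelR [342. 425.]
rearL [782. 489.]
```

View pics/s7.png

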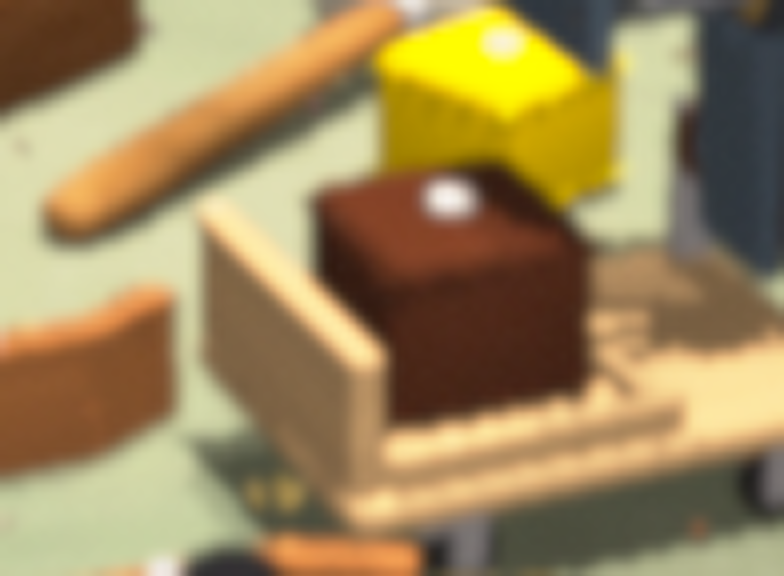

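drive_tool:
  moves:
    - {"claw":1,"dx":0,"dy":0.22,"dz":0,"yaw":0}
    - {"claw":1,"dx":0,"dy":0.22,"dz":0,"yaw":0}
    - {"claw":1,"dx":0,"dy":0.22,"dz":0,"yaw":0}
    - {"claw":1,"dx":0,"dy":0.22,"dz":0,"yaw":0}
    - {"claw":1,"dx":0,"dy":0.22,"dz":0,"yaw":0}

```text
time_s: 8.52
ee_pos: [522.1, 339.6, 57.1]
ee_rot: [-179.8, 1.0, 149.8]
force: [0.1, -2.5, 3.3]
gripper_width: 12.1
```

drive_tool:
  moves:
    - {"claw":1,"dx":0,"dy":0.22,"dz":0,"yaw":0}
    - {"claw":1,"dx":0,"dy":0.22,"dz":0,"yaw":0}
    - {"claw":1,"dx":0,"dy":0.22,"dz":0,"yaw":0}
    - {"claw":1,"dx":0,"dy":0.22,"dz":0,"yaw":0}
    - {"claw":1,"dx":0,"dy":0.22,"dz":0,"yaw":0}

```text
time_s: 9.15
ee_pos: [534.0, 360.1, 57.1]
ee_rot: [-179.8, 1.0, 149.8]
force: [-0.6, -1.3, 3.9]
gripper_width: 11.8
```

```bash
python3 st.py;python3 - <<'E'
from h import *
import pickle
for n in("top","side"):
    f=grab_frame(n); pickle.dump(f,open(n+"8.pkl","wb"))
E
python3 z.py top8.pkl 170 100 130 100 6 z8.png;python3 z.py side8.pkl 130 150 140 110 5 s8.png
```

```text
9.15 [534.  360.1  57.1] [-179.8     1.    149.83] [-0.6  -1.26  3.89] [-0.35  0.12  0.04] 11.834653557256603
dock xy [-130.3   -0.4]
to handle tool x,y units -1.308 -9.509
```

View pics/z8.png

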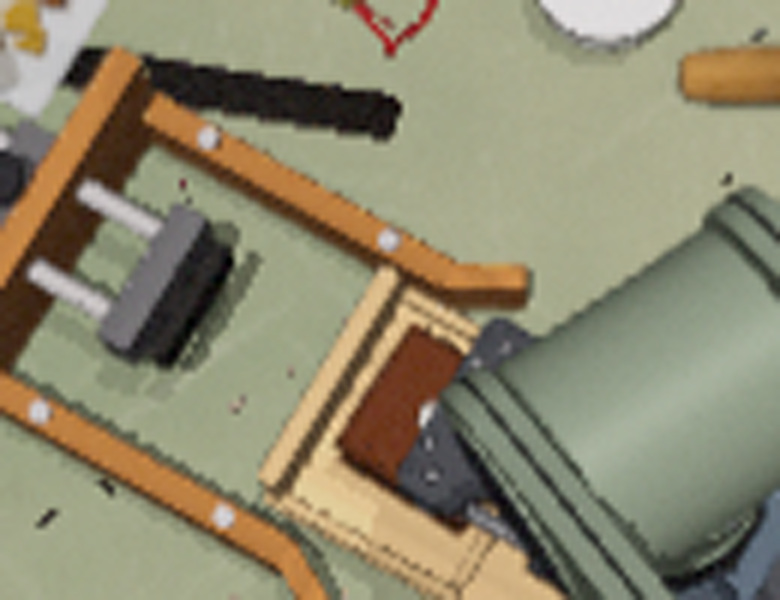

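View pics/s8.png

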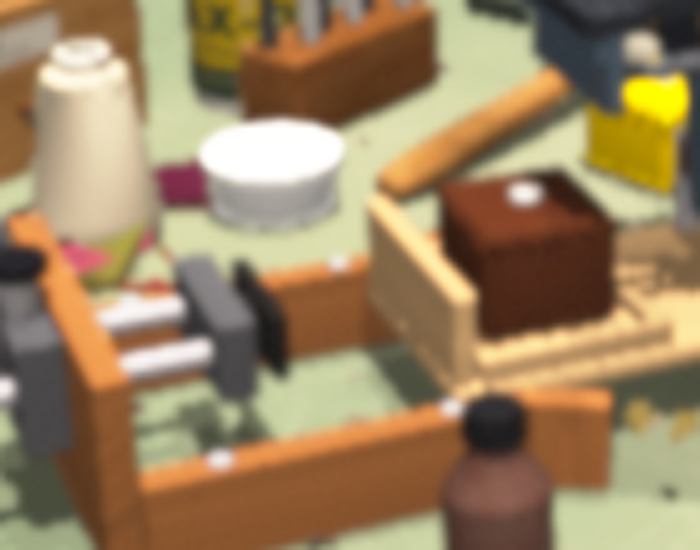

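Run:
```python
from m import *
f=pickle.load(open("top8.pkl","rb"))
print("nose top front",dk(f,[(386,267),(263,477)],78,170,100,6).round(1))
print("deck left edge",dk(f,[(290,508),(440,598)],35,170,100,6).round(1))
print("right edge top",dk(f,[(410,282),(475,325)],44,170,100,6).round(1))
print("screws",dk(f,[(208,137),(389,240),(40,411),(223,516)],40,170,100,6).round(1))
print("pad",dk(f,[(230,262),(170,366)],73,170,100,6).round(1))
```

```text
nose top front [[ 20.1 -50.5]
 [ 19.3  50.6]]
deck left edge [[  9.7  51.7]
 [-64.5  53.3]]
right edge top [[ 13.6 -56.5]
 [-19.6 -54.1]]
screws [[121.5 -69.3]
 [ 31.3 -68.7]
 [121.7  69. ]
 [ 31.7  69.1]]
pad [[ 78.1 -21.1]
 [ 77.   29.1]]
```

drive_tool:
  moves:
    - {"claw":1,"dx":0.01,"dy":0.18,"dz":0,"yaw":0}
    - {"claw":1,"dx":0.01,"dy":0.18,"dz":0,"yaw":0}
    - {"claw":1,"dx":0.01,"dy":0.18,"dz":0,"yaw":0}
    - {"claw":1,"dx":0,"dy":0.18,"dz":0,"yaw":0}
    - {"claw":1,"dx":0,"dy":0.18,"dz":0,"yaw":0}

```text
time_s: 9.88
ee_pos: [543.4, 376.8, 57.1]
ee_rot: [-179.8, 1.0, 149.8]
force: [0.8, -2.2, 3.7]
gripper_width: 12.1
```

drive_tool:
  moves:
    - {"claw":1,"dx":0,"dy":0.18,"dz":0,"yaw":0}
    - {"claw":1,"dx":0,"dy":0.12,"dz":0,"yaw":0}
    - {"claw":1,"dx":0,"dy":0.06,"dz":0,"yaw":0}
    - {"claw":1,"dx":0,"dy":0.06,"dz":0,"yaw":0}

```text
time_s: 10.38
ee_pos: [548.1, 384.9, 57.1]
ee_rot: [-179.8, 1.0, 149.8]
force: [1.2, -2.3, 3.6]
gripper_width: 11.8
```

```bash
cat >> st.py <<'E'
print("force along dock x,y",(D@s["force"][:2]).round(2))
E
python3 st.py
```

```text
10.375 [548.1 384.9  57.1] [-179.85    1.04  149.82] [ 1.22 -2.31  3.58] [-0.33  0.13  0.09] 11.758928722096913
dock xy [-1.018e+02 -1.000e-01]
to handle tool x,y units -1.321 -10.936
force along dock x,y [-1.38 -2.21]
```

drive_tool:
  moves:
    - {"claw":1,"dx":0,"dy":0.06,"dz":0,"yaw":0}
    - {"claw":1,"dx":0,"dy":0.06,"dz":0,"yaw":0}
    - {"claw":1,"dx":0,"dy":0.06,"dz":0,"yaw":0}
    - {"claw":1,"dx":0,"dy":0.06,"dz":0,"yaw":0}
    - {"claw":1,"dx":0,"dy":0.06,"dz":0,"yaw":0}

```text
time_s: 11.0
ee_pos: [551.2, 390.3, 57.1]
ee_rot: [-179.8, 1.0, 149.8]
force: [0.7, -2.6, 2.8]
gripper_width: 11.8
```

drive_tool:
  moves:
    - {"claw":1,"dx":0,"dy":0.06,"dz":0,"yaw":0}
    - {"claw":1,"dx":0,"dy":0.06,"dz":0,"yaw":0}
    - {"claw":1,"dx":0,"dy":0.06,"dz":0,"yaw":0}
    - {"claw":1,"dx":0,"dy":0.06,"dz":0,"yaw":0}
    - {"claw":1,"dx":0,"dy":0.06,"dz":0,"yaw":0}

```text
time_s: 11.62
ee_pos: [554.5, 395.9, 57.1]
ee_rot: [-179.8, 1.0, 149.8]
force: [0.2, -2.6, 3.6]
gripper_width: 11.7
```

```bash
python3 st.py
```

```text
11.625 [554.5 395.9  57.1] [-179.84    1.03  149.82] [ 0.24 -2.61  3.57] [-0.28  0.08  0.04] 11.68508203992766
dock xy [-89.1  -0.1]
to handle tool x,y units -1.323 -11.571
force along dock x,y [-2.14 -1.52]
```

drive_tool:
  moves:
    - {"claw":1,"dx":0,"dy":0.06,"dz":0,"yaw":0}
    - {"claw":1,"dx":0,"dy":0.06,"dz":0,"yaw":0}
    - {"claw":1,"dx":0,"dy":0.06,"dz":0,"yaw":0}
    - {"claw":1,"dx":0,"dy":0.06,"dz":0,"yaw":0}
    - {"claw":1,"dx":0,"dy":0.06,"dz":0,"yaw":0}

```text
time_s: 12.25
ee_pos: [557.7, 401.4, 57.1]
ee_rot: [-179.8, 1.0, 149.8]
force: [0.5, -2.7, 5.1]
gripper_width: 11.7
```

drive_tool:
  moves:
    - {"claw":1,"dx":0,"dy":0.05,"dz":0,"yaw":0}
    - {"claw":1,"dx":0,"dy":0.05,"dz":0,"yaw":0}
    - {"claw":1,"dx":0,"dy":0.05,"dz":0,"yaw":0}

```text
time_s: 12.62
ee_pos: [559.3, 404.2, 57.1]
ee_rot: [-179.8, 1.0, 149.8]
force: [0.8, -1.8, 2.7]
gripper_width: 11.9
```

```bash
python3 st.py
```

```text
12.625 [559.3 404.2  57.1] [-179.84    1.03  149.82] [ 0.82 -1.8   2.74] [-0.32  0.05  0.01] 11.889098152321813
dock xy [-79.4  -0.1]
to handle tool x,y units -1.322 -12.053
force along dock x,y [-1.14 -1.61]
```

drive_tool:
  moves:
    - {"claw":1,"dx":0,"dy":0.05,"dz":0,"yaw":0}
    - {"claw":1,"dx":0,"dy":0.05,"dz":0,"yaw":0}
    - {"claw":1,"dx":0,"dy":0.05,"dz":0,"yaw":0}

```text
time_s: 13.0
ee_pos: [560.9, 407.0, 57.1]
ee_rot: [-179.8, 1.0, 149.8]
force: [0.5, -2.7, 3.9]
gripper_width: 11.8
```

drive_tool:
  moves:
    - {"claw":1,"dx":0,"dy":0.05,"dz":0,"yaw":0}
    - {"claw":1,"dx":0,"dy":0.05,"dz":0,"yaw":0}

```text
time_s: 13.25
ee_pos: [562.0, 408.8, 57.1]
ee_rot: [-179.8, 1.0, 149.8]
force: [0.2, -3.5, 2.9]
gripper_width: 11.9
```

```bash
python3 st.py
```

```text
13.25 [562.  408.8  57.1] [-179.84    1.03  149.82] [ 0.22 -3.45  2.95] [-0.3   0.12  0.01] 11.915332515055983
dock xy [-74.1  -0.1]
to handle tool x,y units -1.322 -12.321
force along dock x,y [-2.88 -1.92]
```

Possibly starting contact; proceed in small steps.

drive_tool:
  moves:
    - {"claw":1,"dx":0,"dy":0.05,"dz":0,"yaw":0}
    - {"claw":1,"dx":0,"dy":0.05,"dz":0,"yaw":0}

```text
time_s: 13.5
ee_pos: [563.1, 410.6, 57.1]
ee_rot: [-179.8, 1.0, 149.8]
force: [-0.0, -3.5, 4.4]
gripper_width: 12.0
```

```bash
python3 st.py
```

```text
13.5 [563.1 410.6  57.1] [-179.83    1.03  149.82] [-0.04 -3.48  4.39] [-0.39  0.17  0.03] 11.987693342064391
dock xy [-72.   -0.1]
to handle tool x,y units -1.321 -12.423
force along dock x,y [-3.03 -1.72]
```

drive_tool:
  moves:
    - {"claw":1,"dx":0,"dy":0.05,"dz":0,"yaw":0}
    - {"claw":1,"dx":0,"dy":0.05,"dz":0,"yaw":0}

```text
time_s: 13.75
ee_pos: [563.6, 411.4, 57.1]
ee_rot: [-179.7, 1.0, 149.8]
force: [-1.2, -4.3, 5.1]
gripper_width: 12.1
```

```bash
python3 st.py
```

```text
13.75 [563.6 411.4  57.1] [-179.69    1.02  149.83] [-1.2  -4.27  5.05] [-0.58  0.16  0.01] 12.141112208107845
dock xy [-71.   -0.1]
to handle tool x,y units -1.321 -12.474
force along dock x,y [-4.3  -1.11]
```

drive_tool:
  moves:
    - {"claw":1,"dx":0,"dy":0.06,"dz":0,"yaw":0}
    - {"claw":1,"dx":0,"dy":0.06,"dz":0,"yaw":0}

```text
time_s: 14.0
ee_pos: [564.0, 412.3, 57.1]
ee_rot: [-179.5, 1.0, 149.8]
force: [-2.1, -5.2, 5.2]
gripper_width: 12.3
```

```bash
python3 st.py
```

```text
14.0 [564.  412.3  57.1] [-179.52    0.99  149.82] [-2.06 -5.21  5.2 ] [-0.65  0.2  -0.05] 12.256365617388047
dock xy [-70.  -0.]
to handle tool x,y units -1.325 -12.524
force along dock x,y [-5.54 -0.84]
```

drive_tool:
  moves:
    - {"claw":1,"dx":0,"dy":0.06,"dz":0,"yaw":0}
    - {"claw":1,"dx":0,"dy":0.06,"dz":0,"yaw":0}
    - {"claw":1,"dx":0,"dy":0.06,"dz":0,"yaw":0}

```text
time_s: 14.38
ee_pos: [564.4, 413.0, 57.2]
ee_rot: [-179.2, 0.9, 149.8]
force: [-1.7, -5.5, 6.0]
gripper_width: 12.3
```

```bash
python3 st.py
```

```text
14.375 [564.4 413.   57.2] [-179.17    0.94  149.81] [-1.69 -5.48  6.05] [-0.69  0.18  0.02] 12.278361158445334
dock xy [-69.3  -0. ]
to handle tool x,y units -1.328 -12.562
force along dock x,y [-5.58 -1.29]
```

drive_tool:
  moves:
    - {"claw":1,"dx":0,"dy":0.09,"dz":0,"yaw":0}
    - {"claw":1,"dx":0,"dy":0.09,"dz":0,"yaw":0}

```text
time_s: 14.62
ee_pos: [564.6, 413.7, 57.1]
ee_rot: [-178.8, 0.9, 149.8]
force: [-3.8, -7.2, 6.1]
gripper_width: 12.1
```

```bash
python3 st.py
```

```text
14.625 [564.6 413.7  57.1] [-178.81    0.89  149.8 ] [-3.79 -7.25  6.14] [-0.82  0.22 -0.02] 12.069794576108562
dock xy [-68.6   0.1]
to handle tool x,y units -1.336 -12.595
force along dock x,y [-8.17 -0.38]
```

drive_tool:
  moves:
    - {"claw":1,"dx":0,"dy":0.1,"dz":0,"yaw":0}
    - {"claw":1,"dx":0,"dy":0.1,"dz":0,"yaw":0}

```text
time_s: 14.88
ee_pos: [564.7, 414.0, 57.1]
ee_rot: [-178.4, 0.8, 149.8]
force: [-3.3, -8.3, 7.5]
gripper_width: 12.3
```

```bash
python3 st.py
```

```text
14.875 [564.7 414.   57.1] [-178.37    0.83  149.8 ] [-3.29 -8.26  7.46] [-0.88  0.24 -0.  ] 12.307378158294016
dock xy [-68.2   0.2]
to handle tool x,y units -1.341 -12.615
force along dock x,y [-8.8  -1.31]
```

drive_tool:
  moves:
    - {"claw":1,"dx":0,"dy":0.1,"dz":0,"yaw":0}
    - {"claw":1,"dx":0,"dy":0.1,"dz":0,"yaw":0}
    - {"claw":1,"dx":0,"dy":0.1,"dz":0,"yaw":0}

```text
time_s: 15.25
ee_pos: [564.8, 414.2, 57.0]
ee_rot: [-177.6, 0.8, 149.8]
force: [-3.5, -8.7, 7.2]
gripper_width: 12.4
```

```bash
python3 st.py
```

```text
15.25 [564.8 414.2  57. ] [-177.65    0.76  149.79] [-3.54 -8.68  7.18] [-0.92  0.25  0.02] 12.432185803222259
dock xy [-68.1   0.2]
to handle tool x,y units -1.343 -12.622
force along dock x,y [-9.28 -1.31]
```

drive_tool:
  moves:
    - {"claw":1,"dx":0,"dy":0.1,"dz":0,"yaw":0}
    - {"claw":1,"dx":0,"dy":0.1,"dz":0,"yaw":0}
    - {"claw":1,"dx":0,"dy":0.1,"dz":0,"yaw":0}

```text
time_s: 15.62
ee_pos: [564.7, 414.1, 57.0]
ee_rot: [-176.9, 0.7, 149.8]
force: [-2.5, -9.2, 6.4]
gripper_width: 12.8
```

```bash
python3 st.py
```

```text
15.625 [564.7 414.1  57. ] [-176.89    0.68  149.79] [-2.49 -9.18  6.36] [-0.9   0.26  0.03] 12.80003875536902
dock xy [-68.2   0.2]
to handle tool x,y units -1.345 -12.614
force along dock x,y [-9.19 -2.46]
```

drive_tool:
  moves:
    - {"claw":1,"dx":0,"dy":0.1,"dz":0,"yaw":0}
    - {"claw":1,"dx":0,"dy":0.1,"dz":0,"yaw":0}
    - {"claw":1,"dx":0,"dy":0.09,"dz":0,"yaw":0}

```text
time_s: 16.0
ee_pos: [564.6, 413.9, 56.9]
ee_rot: [-176.1, 0.6, 149.8]
force: [-4.2, -8.0, 7.0]
gripper_width: 12.9
```

```bash
python3 st.py
python3 - <<'E'
from h import *
import pickle
for n in("top","side"):
    f=grab_frame(n); pickle.dump(f,open(n+"9.pkl","wb"))
E
python3 z.py top9.pkl 170 100 130 100 6 z9.png;python3 z.py side9.pkl 130 150 140 110 5 s9.png
```

```text
16.0 [564.6 413.9  56.9] [-176.15    0.6   149.78] [-4.24 -7.97  6.97] [-0.94  0.28  0.03] 12.895654247047139
dock xy [-68.4   0.2]
to handle tool x,y units -1.348 -12.604
force along dock x,y [-9.02 -0.35]
```

View pics/z9.png

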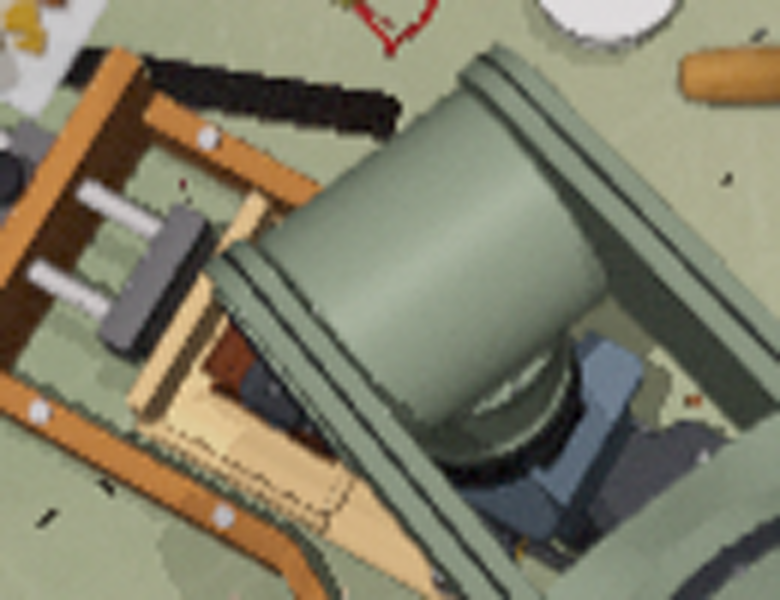

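View pics/s9.png

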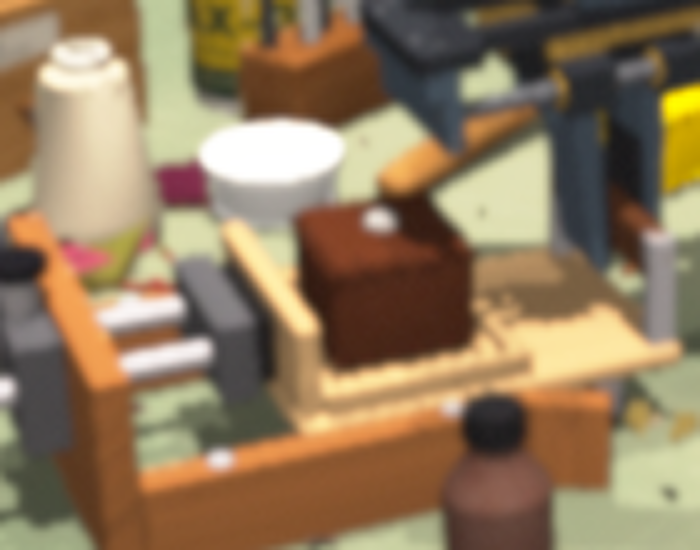

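drive_tool:
  moves:
    - {"claw":1,"dx":0,"dy":0.06,"dz":0,"yaw":0}
    - {"claw":1,"dx":0,"dy":0.04,"dz":0,"yaw":0}
    - {"claw":1,"dx":0,"dy":0.02,"dz":0,"yaw":0}
    - {"claw":1,"dx":0,"dy":0.02,"dz":0,"yaw":0}

```text
time_s: 16.6
ee_pos: [564.4, 413.6, 56.9]
ee_rot: [-175.8, 0.6, 149.8]
force: [-1.2, -4.3, 5.5]
gripper_width: 12.9
```

```bash
python3 st.py
```

```text
16.6 [564.4 413.6  56.9] [-175.8     0.57  149.76] [-1.17 -4.28  5.54] [-0.38 -0.01 -0.04] 12.868858350404569
dock xy [-68.7   0.3]
to handle tool x,y units -1.355 -12.587
force along dock x,y [-4.28 -1.14]
```

Now open gently.

drive_tool:
  moves:
    - {"claw":1,"dx":0,"dy":0,"dz":0,"yaw":0}
    - {"claw":0.3,"dx":0,"dy":0,"dz":0,"yaw":0}
    - {"claw":0,"dx":0,"dy":0,"dz":0,"yaw":0}
    - {"claw":0,"dx":0,"dy":0,"dz":0,"yaw":0}

```text
time_s: 17.1
ee_pos: [563.7, 415.5, 55.2]
ee_rot: [-175.9, 0.4, 149.7]
force: [0.2, -0.6, -0.2]
gripper_width: 40.0
```

```bash
python3 st.py
python3 - <<'E'
from h import *
import pickle
for n in("wrist","side"):
    f=grab_frame(n); pickle.dump(f,open(n+"10.pkl","wb"))
cv2.imwrite("pics/w10.png",pickle.load(open("wrist10.pkl","rb"))["color"])
E
python3 z.py side10.pkl 130 150 140 110 5 s10.png
```

```text
17.1 [563.7 415.5  55.2] [-175.9     0.44  149.74] [ 0.24 -0.57 -0.22] [ 0.05 -0.01 -0.  ] 40.02499317670477
dock xy [-67.5   1.8]
to handle tool x,y units -1.433 -12.651
force along dock x,y [-0.37 -0.49]
```

View pics/w10.png

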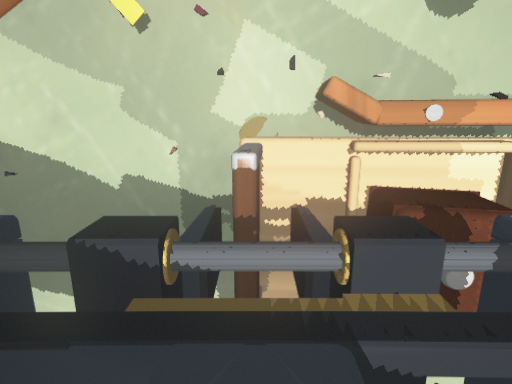

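View pics/s10.png

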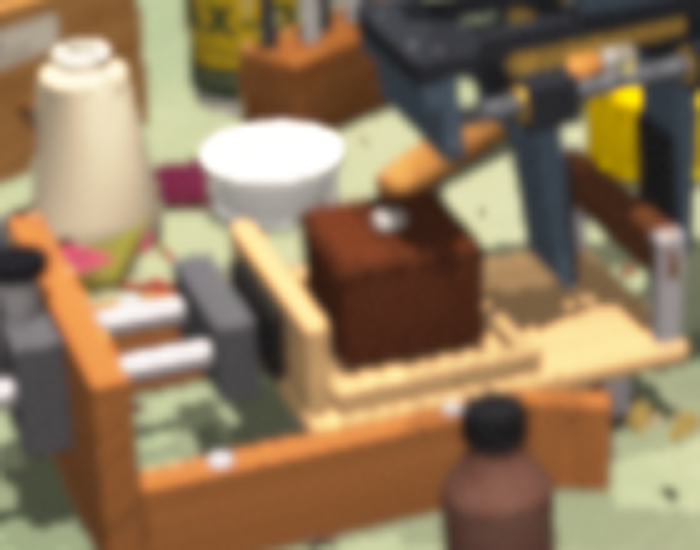

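drive_tool:
  moves:
    - {"claw":0,"dx":0,"dy":-0.15,"dz":0,"yaw":0}
    - {"claw":0,"dx":0,"dy":0,"dz":-0.4,"yaw":0}
    - {"claw":0,"dx":0,"dy":0,"dz":-0.5,"yaw":0}
    - {"claw":0,"dx":0,"dy":0,"dz":-0.6,"yaw":0}
    - {"claw":0,"dx":0,"dy":0,"dz":-0.6,"yaw":0}

```text
time_s: 17.82
ee_pos: [563.4, 415.6, 100.0]
ee_rot: [-175.9, 0.4, 149.7]
force: [0.7, -0.7, 0.4]
gripper_width: 45.3
```

```bash
python3 st.py
```

```text
17.825 [563.4 415.6 100. ] [-175.89    0.43  149.74] [ 0.66 -0.71  0.38] [0.04 0.03 0.01] 45.3140459714634
dock xy [-67.5   2.1]
to handle tool x,y units -1.451 -12.648
force along dock x,y [-0.29 -0.93]
```

Clear of the handle with no contact. Rise and move back to see.

drive_tool:
  moves:
    - {"claw":0,"dx":0,"dy":0,"dz":-1,"yaw":0}
    - {"claw":0,"dx":0,"dy":0,"dz":-1,"yaw":0}
    - {"claw":0,"dx":0,"dy":0,"dz":-1,"yaw":0}
    - {"claw":0,"dx":0,"dy":0,"dz":-1,"yaw":0}
    - {"claw":0,"dx":0,"dy":-1,"dz":-1,"yaw":0}

```text
time_s: 18.45
ee_pos: [556.6, 406.0, 207.8]
ee_rot: [-176.1, 0.5, 149.8]
force: [-0.5, -1.1, -0.1]
gripper_width: 45.5
```

drive_tool:
  moves:
    - {"claw":0,"dx":0,"dy":-1,"dz":0,"yaw":0}
    - {"claw":0,"dx":0,"dy":-1,"dz":0,"yaw":0}
    - {"claw":0,"dx":0,"dy":-1,"dz":0,"yaw":0}
    - {"claw":0,"dx":0,"dy":-1,"dz":0,"yaw":0}
    - {"claw":0,"dx":0,"dy":-1,"dz":0,"yaw":0}

```text
time_s: 19.08
ee_pos: [506.1, 318.6, 221.9]
ee_rot: [-176.6, 0.7, 149.8]
force: [0.6, 0.4, -0.2]
gripper_width: 45.6
```

drive_tool:
  moves:
    - {"claw":0,"dx":0,"dy":-1,"dz":0,"yaw":0}
    - {"claw":0,"dx":0,"dy":-1,"dz":0,"yaw":0}
    - {"claw":0,"dx":0,"dy":-1,"dz":0,"yaw":0}
    - {"claw":0,"dx":0,"dy":0,"dz":0,"yaw":0}
    - {"claw":0,"dx":0,"dy":0,"dz":0,"yaw":0}

```text
time_s: 19.7
ee_pos: [475.4, 265.3, 230.5]
ee_rot: [-177.0, 0.9, 149.8]
force: [-0.3, 0.4, 0.2]
gripper_width: 45.6
```

```bash
python3 st.py
python3 - <<'E'
from h import *
import pickle
for n in("top","side"):
    f=grab_frame(n); pickle.dump(f,open(n+"11.pkl","wb"))
    cv2.imwrite(f"pics/{n}11.png",f["color"])
E
python3 z.py top11.pkl 170 100 130 100 6 z11.png;python3 z.py side11.pkl 150 170 125 90 6 s11.png
```

```text
19.7 [475.4 265.3 230.5] [-176.96    0.94  149.77] [-0.31  0.43  0.19] [ 0.05 -0.04  0.  ] 45.55155908738778
dock xy [-241.6    2.6]
to handle tool x,y units -1.462 -3.942
force along dock x,y [0.22 0.48]
```

View pics/z11.png

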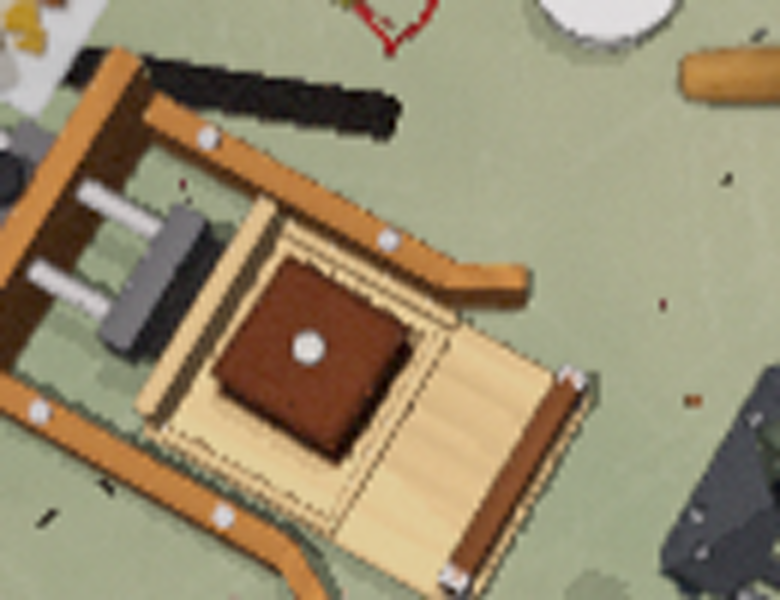

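View pics/s11.png

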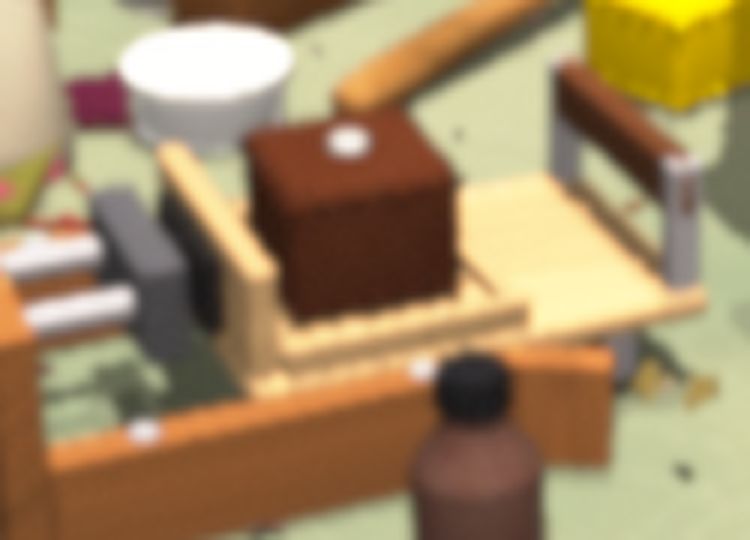

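View pics/top11.png

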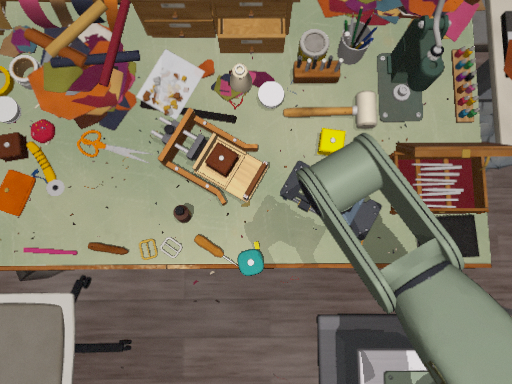

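```bash
python3 z.py top11.pkl 175 125 100 75 8 z12.png
python3 - <<'E'
from m import *
f=pickle.load(open("top11.pkl","rb"))
A=(170,100,6)
n=dk(f,[(263,197),(141,408)],78,*A);print("nose top front",n.round(1),n.mean(0))
l=dk(f,[(165,437),(430,592)],35,*A);print("left",l.round(1),np.degrees(np.arctan2(*(l[0]-l[1])[::-1])))
r=dk(f,[(285,215),(455,312)],44,*A);print("right rail",r.round(1),np.degrees(np.arctan2(*(r[0]-r[1])[::-1])))
h=dk(f,[(572,378),(454,580)],86,*A);print("handle",h.round(1),h.mean(0).round(1),np.degrees(np.arctan2(*(h[0]-h[1])[::-1])))
w=dk(f,[(291,257),(412,350),(340,465),(215,372)],92,*A);print("weight",w.round(1))
E
```

```text
nose top front [[ 79.3 -50.8]
 [ 77.2  50.8]] [ 7.82553302e+01 -2.74898454e-02]
left [[ 71.2  51.8]
 [-59.5  53.2]] -0.6332027527935344
right rail [[ 74.5 -55.3]
 [ -9.5 -54.7]] -0.3956667297811636
handle [[-70.4 -46.5]
 [-70.4  49.4]] [-70.4   1.5] -90.04344982820945
weight [[ 53.5 -32. ]
 [ -8.8 -23.1]
 [ -7.5  32.4]
 [ 55.9  24.6]]
```

View pics/z12.png

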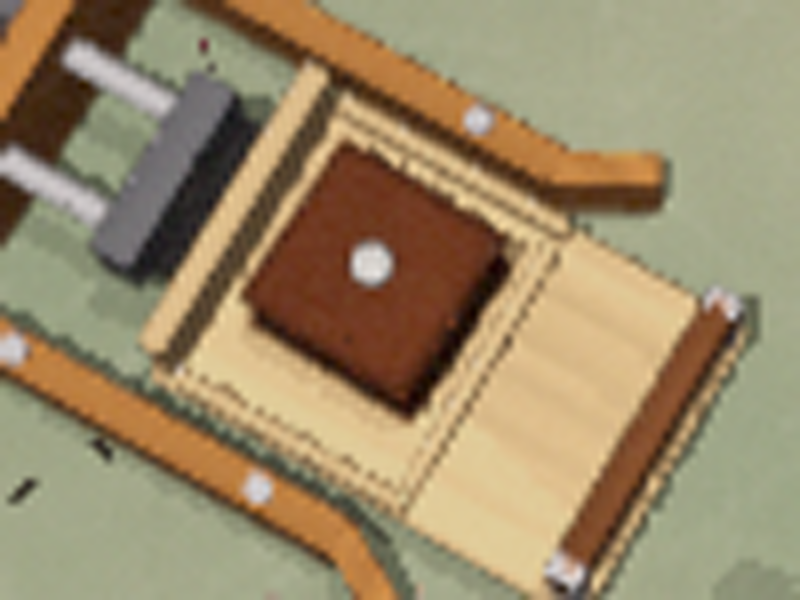

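Run:
```python
from h import *
print(job.job_done())
```

```text
the job is handed in; nothing more can be done
None
```

The caddy is parked in the bay with its nose against the rubber pad, and the job is handed in at about 20 s of the 58 s allowed.

**What I did:**
- I pinched the push handle and turned the caddy about 8°, shifting it onto the bay's axis.
- It then rolled straight for about 120 mm before the mouth, so the castors had room to come into line.
- I felt for the pad at about 10 mm/s or less and touched it about where the top camera had put its face, 78 mm in.
- I bedded it for a little over a second with about 9 N at the wrist. I estimate that as about 8 N on the pad once rolling drag is taken off. The highest reading was 9.3 N.
- I eased the push off, opened the fingers and lifted clear without touching anything.

**Last checks:**
- **Position and heading:** the top view shows the caddy square to the bay within about 0.6° and centred within about 2 mm. It puts the nose about 78 mm in, at the pad face. The side view shows no gap at the pad.
- **Other things:** the weight is still on the deck, and nothing else appears to have moved.

**Less certain:**
- **Castors:** the left castor looked in line before entry. I never saw the right one, and both are hidden now, so their final angle rests on the straight roll. On release the caddy rolled back a few mm as the pad sprang out.
- **Pad contact:** the camera's nose-to-handle length came out about 3 mm short, so "still touching" also rests on the handle. It ended about 1.5 to 2 mm further in than where contact began.
- **Tool tilt:** the tool tilted about 4° while pushing, but the caddy stayed level in the picture.

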